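# Open the fume-extraction damper fully and start the fan

### The job

Get the fume extraction ready for welding: with a fingertip or the outside of the fingers, push the red-knobbed damper lever on top of the duct from closed, past the half-open notch, all the way to its fully open stop, never taking the knob between the fingers. Then press the green start button right in and let go; do not press it before the damper is fully open, do not press the red stop button, and leave the spray can, the steel workpiece and the hammer where they are.

Things in the scene. Friction and masses are not known exactly. Their poses are not given: they have to be found in the camera images.
- damper_unit: bench fume extractor, fixed: silver duct 100 mm in diameter lying level, top 125 mm above the bench; blue flared hood 146 mm wide at one end, its mouth 200 mm from the pivot; blue filter box 160 x 160 mm, 180 mm high at the other end, 180 to 340 mm from the pivot. Origin on the bench under the lever's pivot; y axis along the duct from hood to filter box, z up
- lever_pivot (a point): point on the upright axis of the damper lever, on top of the duct, 176 mm above the bench, level with the middle of the knob; axes as damper_unit. The white dial under the lever is 75 mm in radius, its top 134 mm above the bench
- lever_knob (a point): centre of the red upright cylindrical knob at the end of the damper lever, 24 mm in diameter and 48 mm tall (151 to 199 mm above the bench), centred 110 mm from the pivot. The steel lever bar that carries it is 16 mm wide, 149 to 155 mm above the bench. Nothing solid stands beside the knob.
- damper_lever (a joint): lever angle, rad, growing clockwise seen from above: 0 closed (across the duct, along -x of damper_unit, red mark), 0.75 half-open notch (yellow), 1.5 open at a hard stop (along +y, towards the filter box, green). A detent draws it into each of the three places; leaving the closed or half-open place takes about 5 to 6 N at the knob; from about 1.2 on it is drawn to the stop and stays
- start_top (a point): centre of the top of the green mushroom push button (start), 40 mm in diameter, its top 74 mm above the bench at rest; it stands on a fixed yellow box 75 x 75 mm and 50 mm high. Pressed straight down.
- start_button (a joint): travel of the green button in m: 0 at rest, 0.007 fully pressed, which takes about 5 N; it springs back when released.
- stop_top (a point): centre of the top of the red mushroom push button (stop), of the same size on an identical yellow box; not to be pressed. The two boxes swap places.
- stop_button (a joint): travel of the red button in m: 0 at rest, 0.007 fully pressed.
- spray_can: orange spray can with a white cap, 60 mm in diameter and 160 mm tall, standing loose beyond the duct; origin at the centre of its underside
- workpiece: loose steel disc, 150 mm in diameter and 8 mm thick, with an upright steel angle 110 mm long on it, 48 mm tall in all; origin at the centre of its underside
- hammer: wooden-handled hammer, 260 mm long, lying loose on the bench between the robot and the duct; origin under its middle, x axis along it towards the head
Not all that is in view belongs to the job. What is shaped like the part that bears stop_top but white is not meant.

How it is judged:
On the way, in this order (a step that is already met when the one before it is completed fails the run):
1. the damper lever is at its fully open stop (value of joint damper_lever above 1.43 rad), for 0.2 s.
2. the green start button is pressed in (value of joint start_button above 0.005 m), for 0.02 s.
At the end, for the whole second after the job is handed in: the damper lever rests at its fully open stop (above 1.43 of 1.5 rad), the green button has been pressed at least 5 of its 7 mm after that and is out again, the red button is out, and the spray can, workpiece and hammer are within 20 mm of where they began (value of joint damper_lever above 1.43 rad and value of joint each of start_button, stop_button below 0.001 m and distance of each of spray_can, workpiece, hammer from where it was at the start of the episode below 0.02 m); the robot touches nothing.
It fails at once if the green button pressed (more than 3 mm) before the damper is fully open (value of joint start_button above 0.003 m and value of joint damper_lever below 1.4 rad).
It fails at once if the red stop button pressed (more than 3 mm) (value of joint stop_button above 0.003 m).
It fails at once if the knob taken between the fingers (horizontal distance between the grasp point and lever_knob below 0.013 m and z of the grasp point in the frame of lever_knob below 0.035 m).
It fails at once if a bystander pushed aside or lifted (more than 20 mm) (distance of any of spray_can, workpiece, hammer from where it was at the start of the episode above 0.02 m).
It fails at once if a bystander knocked over (angle between any of spray_can, workpiece's own z axis and vertical above 0.5 rad).
It also fails if it takes over 45 s, if anything falls off the work surface, if the arm or the gripper's body presses on something with over 40 N, if the wrist force passes 120 N, or if a joint passes its speed limit or range.

### The arm

A 6-joint arm with a two-finger parallel gripper is mounted at the origin on the work surface. World frame = base frame: x ahead of the robot, y to its left, z up, the work surface at z = 0. Lengths are in m, angles in rad, forces in N, time in s.
With the tool pointing down it reaches from about 0.325 to 0.775 m from the base axis. Payload 5.5 kg.
Tool frame: the origin (TCP) lies midway between the tips of the shut fingers; the grasp point (between the pads) lies 19 mm behind it; x points along the fingers, z is the direction in which the jaws open and shut, and the axes are right-handed (so a half turn about x gives the same grasp; the last joint's range is limited). The gripper opens to 88 mm and grips with 3 to 60 N. Pads are 20 mm wide; open, the fingers measure 115 mm over their backs; the gripper's body (75 mm by 178 mm) begins 61 mm behind the grasp point.
Start: joints at [1.171, 0.091, 1.231, -0, 1.82, -0.057], TCP at [0.202, 0.565, 0.223] pointing down, gripper open.
Joint ranges: [-2.87, 2.87], [-0.86, 2.18], [0.17, 2.46], [-1.51, 4.65], [0.06, 2.69], [-2.65, 2.65]. Speed limits (rad/s): [2.57, 2.57, 3.01, 3.14, 3.14, 3.14].

### API

Orientations are given as a unit quaternion [w, x, y, z].
In Python, from cell import r gives the robot as it stands.
- The arm moves only by the tool step_arm, never from a script. Its argument "motion" is a list of rows, each a list of 5 numbers: the opening, from -1 (shut) to 1 (fully open), so that 0 is half open, then the shift along the world's x, y, z in units of 100 mm (1.0 is 100 mm), then the turn about the world's z in units of 90 degrees (1.0 is 90 degrees). In form: [[gripper, tx, ty, tz, spin], ...]. A call has 1 to 10 rows; each row is the pose to reach, as a shift and turn from the pose measured when the call began; what a row does not reach only later rows make up. A row lasts 1/12 s, in which the tool goes at most 41.7 mm and 7.16 degrees, less where a joint would pass 70% of its speed; a pose out of reach is approached as far as the arm can. A call with a number of a shift or a turn outside -1 to 1 is refused whole. A call with a gripper value outside its range is refused whole. The fingers move at their own pace and stop on an object; "newtons" is the grip in N (left out, the last holds). Time passes only in rows, so rows that repeat a pose let the fingers close. It gives the time, the measured TCP pose, the force and the opening at its end, in the units of the state.
- r.observe(): the state, without advancing time (a new reading comes with each control period).
- r.camera(name): name is "side" or "top" or "wrist"; returns a dict with "frame" (384x512x3 uint8, blue, green, red), "vfov" (degrees; the focal length in pixels is half the picture's height over the tangent of half this angle, whatever the lens; pixels are square), "cx", "cy" (the principal point, pixels), "view" (4x4, takes a point from world to camera coordinates). Camera axes: x right, y up, looking along -z (the intrinsics and any distortion apply to the point x, -y, -z); pixel columns grow to the right and rows downward; lengths in m; the calibration is good to about 2 mm. A picture is of the moment at which its call begins. There is no depth.
- r.hand_in(): hands the job in, once; it reports no verdict.
The state is a dict: "t": time; "qpos": joint angles; "dq": joint speeds; "joint_efforts": joint torques, N m; "eef_pos": TCP position; "tool_rot": TCP orientation; "force": force on the tool from outside, world axes, zero at the start; "wrist_torque": the same for the moment, N m; "gripper_width": finger opening in m.
Only numpy, scipy, OpenCV 4.12 (cv2) and the standard library are available. Lean on these libraries where they do the work, as an engineer would, in place of code of your own. Each camera call takes 0.05 s, during which the arm holds its last target. There are 200 camera calls.

## Working session

There is one attempt and no reset: what is moved stays moved. The work goes in short steps, Python scripts to look and compute and a tool call to move; the robot and the scene stay as the last step left them, time stands still between calls to the robot, and variables do not carry over. Pictures are saved under pics/ and viewed, about 8 in all and at most 12, crops included, and the job is handed in when it is done.

Besides the shell and the picture viewer there is one more tool, called after "Emit:" as name([rows], argument=value, ...), one row to a line, values as JSON. step_arm: Moves the arm, as the interface text tells. Shifts and turns lie within -1 to 1; 1 stands for 100 mm of shift or 90 degrees of turn. Its arguments: {"type":"object","properties":{"motion":{"type":"array"},"newtons":{"type":"number"}},"required":["motion"]}

```bash
mkdir -p pics; ls; cat > h.py <<'E'
import numpy as np, cv2
from cell import r
def ray(c,u,v):
    f=c["frame"].shape[0]/2/np.tan(np.radians(c["vfov"])/2)
    d=np.array([(u-c["cx"])/f,-(v-c["cy"])/f,-1.]); V=np.array(c["view"])
    R=V[:3,:3]; return -R.T@V[:3,3], R.T@d
def onz(c,u,v,z):
    o,d=ray(c,u,v); return o+d*(z-o[2])/d[2]
def px(c,p):
    f=c["frame"].shape[0]/2/np.tan(np.radians(c["vfov"])/2)
    V=np.array(c["view"]); q=V[:3,:3]@p+V[:3,3]
    return c["cx"]+f*q[0]/-q[2], c["cy"]-f*q[1]/-q[2]
E
python3 - <<'E'
from h import *
import pickle
d={n:r.camera(n) for n in("top","side")}
pickle.dump(d,open("c0.pkl","wb"))
for n,c in d.items():
    print(n,{k:v for k,v in c.items() if k not in("frame",)})
    cv2.imwrite(f"pics/{n}0.png",cv2.resize(c["frame"],(768,576)))
print(r.observe())
E
```

```text
pics
top {'vfov': 49.59696254709061, 'cx': 259.9957151436945, 'cy': 189.9231133773371, 'view': array([[ 0.01121819, -0.99980685,  0.01613707, -0.09677496],
       [ 0.98534223,  0.01380021,  0.17003012, -0.55346018],
       [-0.17021997,  0.01399311,  0.98530673, -1.14966103],
       [ 0.        ,  0.        ,  0.        ,  1.        ]])}
side {'vfov': 52.86180279997779, 'cx': 258.83003392355505, 'cy': 190.83568039816015, 'view': array([[ 0.81198558, -0.58338396,  0.01850862, -0.50747589],
       [ 0.28814925,  0.42823527,  0.85649552, -0.25311244],
       [-0.50759179, -0.69012876,  0.51582251, -0.79651396],
       [ 0.        ,  0.        ,  0.        ,  1.        ]])}
{'t': 0.1, 'qpos': array([ 1.17128458e+00,  9.17587286e-02,  1.23178640e+00,  3.92412824e-05,
        1.81979056e+00, -5.67047445e-02]), 'dq': array([ 0.00066983, -0.00100358, -0.00261414, -0.00094895, -0.00035069,
        0.00063087]), 'joint_efforts': array([ 2.52944010e-03, -4.47855771e+01, -4.07570136e+01,  7.00477464e-02,
        2.83982389e-02, -1.49776042e-04]), 'eef_pos': array([0.20156525, 0.56484118, 0.221623  ]), 'tool_rot': array([ 0.57742359, -0.40770759,  0.57848384,  0.40707856]), 'force': array([-0.02480072,  0.02309861, -0.27032409]), 'wrist_torque': array([ 0.0118426 ,  0.03275366, -0.02403831]), 'gripper_width': 0.08784567310769004}
```

View pics/top0.png

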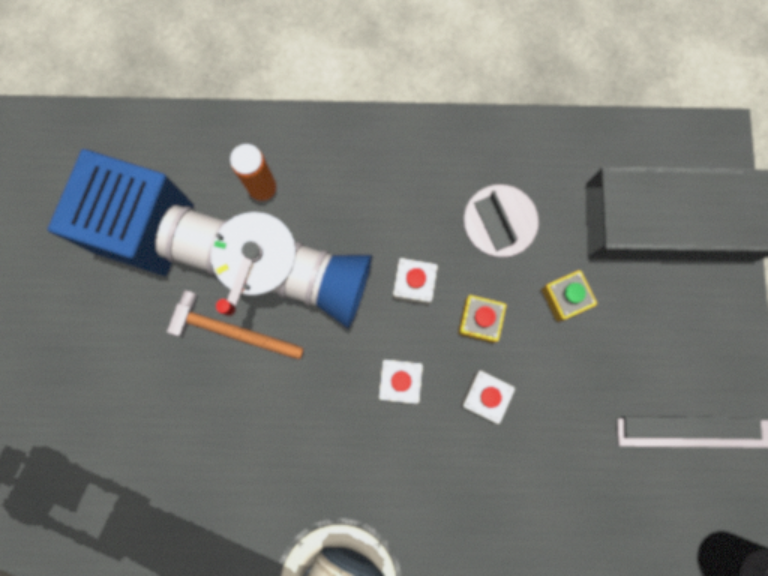

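View pics/side0.png

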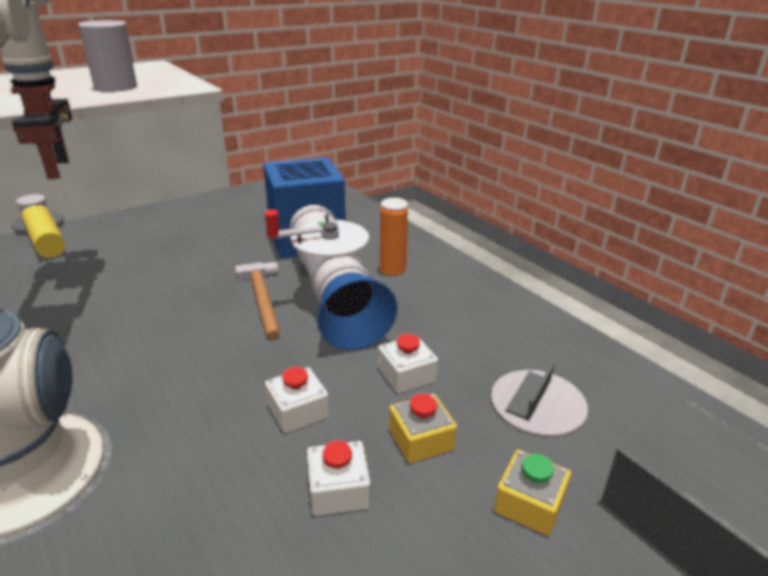

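The top view (768x576) shows the knob at about (225,306), the pivot at (252,252), green start at (575,293) and the real red stop at (485,317). The white boxes are decoys. In the side view the knob is at (272,223) and green at (537,468).

```bash
python3 - <<'E'
from h import *
import pickle
d=pickle.load(open("c0.pkl","rb"))
def blobs(c,f):
    hsv=cv2.cvtColor(c["frame"],cv2.COLOR_BGR2HSV)
    n,l,s,m=cv2.connectedComponentsWithStats(f(hsv).astype(np.uint8))
    return [(m[i],s[i]) for i in range(1,n) if s[i][4]>20]
red=lambda h:((h[...,0]<6)|(h[...,0]>174))&(h[...,1]>150)&(h[...,2]>80)
grn=lambda h:(h[...,0]>50)&(h[...,0]<80)&(h[...,1]>120)&(h[...,2]>60)
wht=lambda h:(h[...,1]<40)&(h[...,2]>190)
for n in d:
  c=d[n]
  for nm,f in(("red",red),("grn",grn)):
    for m,s in blobs(c,f):
      print(n,nm,m.round(1),s, "z.074",onz(c,*m,.070)[:2].round(3),"z.175",onz(c,*m,.176)[:2].round(3), "top.199",onz(c,*m,.199)[:2].round(3))
c=d["top"]
for m,s in blobs(c,wht): print("white",m.round(1),s,"z134",onz(c,*m,.134).round(3),onz(c,s[0]+s[2]/2,s[1]+s[3]/2,.134).round(3))
for nm,(u,v),z in(("pivot",(252,252),.15),("can top",(247,158),.16),("boxcorner",(162,176),.18),("boxc2",(50,231),.18),("boxc3",(85,150),.18),("boxc4",(133,257),.18),("hoodR",(371,255),.075),("hoodR2",(347,327),.075),("head1",(190,292),.02),("head2",(175,334),.02),("hend",(302,352),.015),("wp",(501,220),.004),("darkbox",(604,168),.1),("darkbox2",(604,250),.1)):
    print(nm,onz(c,u/1.5,v/1.5,z).round(3))
E
```

```text
top red [277. 185.] [272 180  11  11 104] z.074 [ 0.566 -0.137] z.175 [ 0.546 -0.132] top.199 [ 0.542 -0.13 ]
top red [149.3 204.3] [144 200  12   9  81] z.074 [0.506 0.22 ] z.175 [0.491 0.193] top.199 [0.488 0.187]
top red [323.1 210.8] [317 205  13  13 127] z.074 [ 0.494 -0.268] z.175 [ 0.481 -0.25 ] top.199 [ 0.478 -0.246]
top red [267.  253.9] [262 248  11  12 106] z.074 [ 0.372 -0.111] z.175 [ 0.37  -0.107] top.199 [ 0.37  -0.107]
top red [327.1 264.4] [322 259  12  12 113] z.074 [ 0.345 -0.276] z.175 [ 0.346 -0.258] top.199 [ 0.346 -0.254]
top grn [382.9 195. ] [377 189  13  13 123] z.074 [ 0.541 -0.438] z.175 [ 0.524 -0.405] top.199 [ 0.52  -0.398]
side red [181.  148.2] [177 140   8  18 121] z.074 [0.582 0.403] z.175 [0.488 0.19 ] top.199 [0.468 0.144]
side red [271.8 228.1] [265 223  14  12 132] z.074 [ 0.562 -0.141] z.175 [ 0.472 -0.252] top.199 [ 0.452 -0.276]
side red [196.2 251.2] [189 245  15  14 165] z.074 [ 0.368 -0.114] z.175 [ 0.315 -0.23 ] top.199 [ 0.303 -0.256]
side red [281.8 269.9] [274 263  17  15 207] z.074 [ 0.489 -0.271] z.175 [ 0.413 -0.358] top.199 [ 0.39
[... 1037 characters left out ...]
-0.261  0.134] [ 0.344 -0.264  0.134]
white [462.6 293.3] [413 280  99  18 506] z134 [ 0.276 -0.615  0.134] [ 0.287 -0.615  0.134]
white [222.7 364.1] [190 350  74  34 739] z134 [ 0.099 -0.001  0.134] [ 0.092 -0.012  0.134]
white [222.4 380.7] [216 376  14   8  37] z134 [ 0.06  -0.001  0.134] [ 0.061 -0.002  0.134]
pivot [0.593 0.156 0.15 ]
can top [0.763 0.171 0.16 ]
boxcorner [0.72  0.313 0.18 ]
boxc2 [0.618 0.497 0.18 ]
boxc3 [0.765 0.451 0.18 ]
boxc4 [0.574 0.352 0.18 ]
hoodR [ 0.607 -0.053  0.075]
hoodR2 [ 0.47  -0.011  0.075]
head1 [0.54 0.3  0.02]
head2 [0.457 0.324 0.02 ]
hend [0.426 0.079 0.015]
wp [ 0.699 -0.315  0.004]
darkbox [ 0.778 -0.495  0.1  ]
darkbox2 [ 0.617 -0.488  0.1  ]
```

Measured: pivot (0.593,0.156), knob (0.488,0.189), 0.110 m apart as given. The jaws already lie along the initial push direction. Next I shut the gripper and go above a point behind the knob, at (0.474,0.146).

Emit:
step_arm([
  [-1,0.2,-0.3,0.2,0],
  [-1,0.4,-0.65,0.4,0],
  [-1,0.64,-1,0.4,0],
  [-1,0.64,-1,0.4,0],
])

```text
t: 0.43
eef_pos: [0.2687, 0.4613, 0.2638]
tool_rot: [0.58, -0.407, 0.578, 0.405]
force: [-0.3, -0.1, -0.0]
gripper_width: 0.0644
```

Emit:
step_arm([
  [-1,0.2,-0.33,0,0],
  [-1,0.4,-0.65,0,0],
  [-1,0.64,-1,0,0],
  [-1,0.64,-1,0,0],
])

```text
t: 0.77
eef_pos: [0.3358, 0.3568, 0.2637]
tool_rot: [0.581, -0.406, 0.579, 0.403]
force: [0.1, 0.0, -0.0]
gripper_width: 0.0379
```

Emit:
step_arm([
  [-1,0.2,-0.33,0,0],
  [-1,0.4,-0.65,0,0],
  [-1,0.64,-1,0,0],
  [-1,0.64,-1,0,0],
])

```text
t: 1.1
eef_pos: [0.4026, 0.2522, 0.263]
tool_rot: [0.582, -0.405, 0.581, 0.4]
force: [-0.4, -0.9, -0.8]
gripper_width: 0.0111
```

Emit:
step_arm([
  [-1,0.2,-0.33,0,0],
  [-1,0.4,-0.65,0,0],
  [-1,0.64,-1,0,0],
  [-1,0.64,-1,0,0],
  [-1,0.64,-1,0,0],
])

```text
t: 1.52
eef_pos: [0.4672, 0.1513, 0.262]
tool_rot: [0.582, -0.403, 0.583, 0.399]
force: [0.4, -0.1, 0.1]
gripper_width: 0.0008
```

```bash
python3 - <<'E'
from h import *
c=r.camera("wrist"); cv2.imwrite("pics/w1.png",c["frame"])
hsv=cv2.cvtColor(c["frame"],cv2.COLOR_BGR2HSV)
m=((hsv[...,0]<6)|(hsv[...,0]>174))&(hsv[...,1]>150)&(hsv[...,2]>80)
n,l,s,k=cv2.connectedComponentsWithStats(m.astype(np.uint8))
for i in range(1,n):
    if s[i][4]>50: print(k[i].round(1),s[i],onz(c,*k[i],.199).round(3),onz(c,*k[i],.185).round(3))
print("TCP px",px(c,r.observe()["eef_pos"]), "expected knob px",px(c,np.array([.488,.189,.199])),"pivot",px(c,np.array([.593,.156,.15])))
E
```

```text
[ 30.  163.7] [ 12 149  37  31 895] [ 0.382 -0.004  0.199] [ 0.381 -0.016  0.185]
[314.7 194.1] [298 175  35  39 962] [0.482 0.191 0.199] [0.487 0.191 0.185]
[ 89.7 306.9] [ 76 303  28  11 228] [ 0.51  -0.025  0.199] [ 0.517 -0.038  0.185]
TCP px (np.float64(262.05102993605584), np.float64(225.88035453539942)) expected knob px (np.float64(315.1863968103677), np.float64(201.7255479388783)) pivot (np.float64(308.3478816820687), np.float64(286.6779002909338))
```

View pics/w1.png

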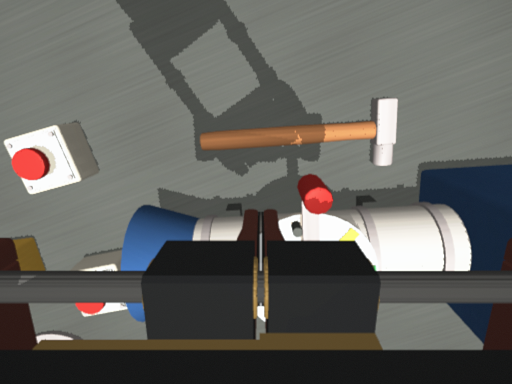

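The wrist view confirms the knob's top face at about (318,200), which matches (0.488,0.190). The shut fingers at (262,226) are beside it on the hood side, clear. Next I descend and work out the arc.

Emit:
step_arm([
  [-1,0.07,-0.04,-0.3,0],
  [-1,0.07,-0.04,-0.6,0],
  [-1,0.07,-0.04,-0.96,0],
  [-1,0.07,-0.04,-0.96,0],
  [-1,0.07,-0.04,-0.96,0],
])

```text
t: 1.98
eef_pos: [0.4717, 0.1498, 0.1646]
tool_rot: [0.58, -0.404, 0.583, 0.401]
force: [0.6, -0.0, 1.1]
gripper_width: 0.0003
```

```bash
python3 - <<'E'
from h import *
P=np.array([.593,.156]); a0=np.arctan2(.0335,-.105)
p=r.observe()["eef_pos"][:2]; print(p)
for th in np.arange(0,1.51,.15):
    a=a0-th; u=np.array([np.cos(a),np.sin(a)]); t=np.array([u[1],-u[0]])
    q=P+.11*u-.0245*t
    print(round(th,2),q.round(4),((q-p)*10).round(3),"spin",round(-th/1.5708,3))
E
```

```text
[0.47167749 0.14977078]
0.0 [0.4808 0.1661] [0.091 0.163] spin -0.0
0.15 [0.4835 0.1828] [0.118 0.33 ] spin -0.095
0.3 [0.4888 0.1988] [0.171 0.49 ] spin -0.191
0.45 [0.4963 0.2139] [0.246 0.641] spin -0.286
0.6 [0.5061 0.2277] [0.344 0.779] spin -0.382
0.75 [0.5178 0.2399] [0.461 0.901] spin -0.477
0.9 [0.5311 0.2502] [0.595 1.004] spin -0.573
1.05 [0.5459 0.2584] [0.742 1.086] spin -0.668
1.2 [0.5617 0.2643] [0.901 1.145] spin -0.764
1.35 [0.5783 0.2677] [1.066 1.18 ] spin -0.859
1.5 [0.5951 0.2687] [1.235 1.189] spin -0.955
```

Emit:
step_arm([
  [-1,0.09,0.16,0,0],
  [-1,0.1,0.24,0,-0.05],
  [-1,0.12,0.33,0,-0.1],
  [-1,0.14,0.41,0,-0.14],
  [-1,0.17,0.49,0,-0.19],
  [-1,0.21,0.57,0,-0.24],
  [-1,0.25,0.64,0,-0.29],
  [-1,0.3,0.71,0,-0.33],
  [-1,0.34,0.78,0,-0.38],
  [-1,0.34,0.78,0,-0.38],
])

```text
t: 2.82
eef_pos: [0.5068, 0.2302, 0.1684]
tool_rot: [0.674, -0.214, 0.674, 0.213]
force: [-0.9, 0.7, -0.0]
gripper_width: 0.0003
```

```bash
python3 - <<'E'
from h import *
c=r.camera("top"); cv2.imwrite("pics/t2.png",cv2.resize(c["frame"][80:270,60:310],None,fx=2.4,fy=2.4))
P=np.array([.593,.156]); a0=np.arctan2(.0335,-.105)
p=r.observe()["eef_pos"][:2]; print(p)
for th in np.arange(.6,1.51,.1):
    a=a0-th; u=np.array([np.cos(a),np.sin(a)]); t=np.array([u[1],-u[0]])
    q=P+.11*u-.0245*t
    print(round(th,2),q.round(4),((q-p)*10).round(3),"spin",round(-(th-.6)/1.5708,3))
E
```

```text
[0.50650054 0.22940783]
0.6 [0.5061 0.2277] [-0.004 -0.017] spin -0.0
0.7 [0.5137 0.236 ] [0.072 0.066] spin -0.064
0.8 [0.522  0.2436] [0.155 0.141] spin -0.127
0.9 [0.5311 0.2502] [0.246 0.208] spin -0.191
1.0 [0.5408 0.2559] [0.343 0.265] spin -0.255
1.1 [0.5511 0.2606] [0.446 0.312] spin -0.318
1.2 [0.5617 0.2643] [0.552 0.349] spin -0.382
1.3 [0.5727 0.2669] [0.662 0.374] spin -0.446
1.4 [0.5839 0.2683] [0.774 0.389] spin -0.509
1.5 [0.5951 0.2687] [0.886 0.393] spin -0.573
```

View pics/t2.png

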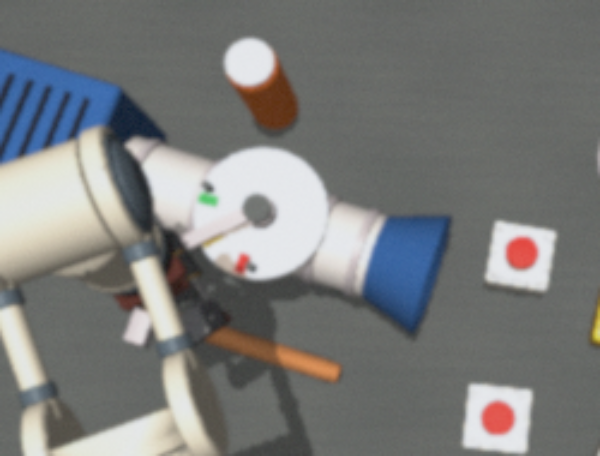

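The lever now points at the yellow mark (about (190,243) in this crop), so it has snapped into the half-open notch. I carry on along the arc.

Emit:
step_arm([
  [-1,0.07,0.07,-0.02,-0.06],
  [-1,0.15,0.14,-0.03,-0.13],
  [-1,0.25,0.21,-0.03,-0.19],
  [-1,0.34,0.26,-0.03,-0.25],
  [-1,0.45,0.31,-0.03,-0.32],
  [-1,0.55,0.35,-0.03,-0.38],
  [-1,0.66,0.37,-0.03,-0.45],
  [-1,0.77,0.39,-0.03,-0.51],
  [-1,0.88,0.39,-0.03,-0.57],
  [-1,0.88,0.39,-0.03,-0.57],
])

```text
t: 3.7
eef_pos: [0.5955, 0.2686, 0.1664]
tool_rot: [0.7, 0.098, 0.701, -0.098]
force: [0.6, 0.6, -0.0]
gripper_width: 0.0004
```

Emit:
step_arm([
  [-1,0.02,0,0,0],
  [-1,0.02,0,0,0],
])

```text
t: 3.87
eef_pos: [0.5964, 0.2688, 0.1671]
tool_rot: [0.699, 0.096, 0.701, -0.097]
force: [-4.3, -0.1, -0.3]
gripper_width: 0.0005
```

```bash
python3 - <<'E'
from h import *
c=r.camera("top"); cv2.imwrite("pics/t3.png",cv2.resize(c["frame"][80:270,60:310],None,fx=2.4,fy=2.4))
c=r.camera("side"); cv2.imwrite("pics/s3.png",cv2.resize(c["frame"][80:270,60:310],None,fx=2.4,fy=2.4))
E
```

```text
(no output)
```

View pics/t3.png

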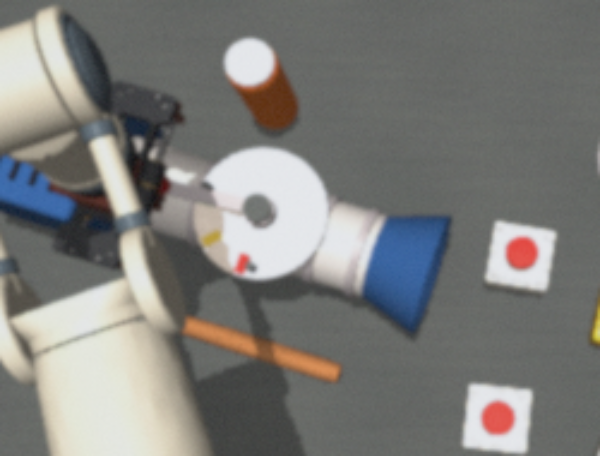

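The lever is over the green mark, and the 4.3 N reaction says it is against the stop. I back off along the push direction, lift, then verify.

Emit:
step_arm([
  [-1,-0.2,0.05,0,0],
  [-1,-0.4,0.1,0,0],
  [-1,-0.4,0.1,0.4,0],
  [-1,-0.4,0.1,0.8,0],
  [-1,-0.4,0.1,1,0],
])

```text
t: 4.38
eef_pos: [0.5561, 0.2789, 0.2722]
tool_rot: [0.702, 0.097, 0.699, -0.095]
force: [0.9, -0.1, 1.3]
gripper_width: 0.0007
```

Emit:
step_arm([
  [-1,-0.1,-0.4,0,0.08],
  [-1,-0.1,-0.7,0,0.16],
  [-1,-0.1,-1,0,0.24],
  [-1,-0.1,-1,0,0.3],
])

```text
t: 4.72
eef_pos: [0.5465, 0.1746, 0.2742]
tool_rot: [0.706, -0.071, 0.701, 0.072]
force: [0.1, 0.4, 0.1]
gripper_width: 0.0004
```

Emit:
step_arm([
  [-1,0,-0.4,0,0],
  [-1,0,-0.7,0,0],
  [-1,0,-1,0,0],
  [-1,0,-1,0,0],
])

```text
t: 5.05
eef_pos: [0.5466, 0.07, 0.2756]
tool_rot: [0.707, -0.071, 0.7, 0.07]
force: [1.0, 0.0, -0.3]
gripper_width: 0.0003
```

Emit:
step_arm([
  [-1,0,-0.4,0,0],
  [-1,0,-0.7,0,0],
  [-1,0,-1,0,0],
  [-1,0,-1,0,0],
])

```text
t: 5.38
eef_pos: [0.5466, -0.034, 0.2762]
tool_rot: [0.708, -0.071, 0.7, 0.068]
force: [-0.3, 1.0, -0.3]
gripper_width: 0.0002
```

Emit:
step_arm([
  [-1,0,-0.4,0,0],
  [-1,0,-0.7,0,0],
  [-1,0,-1,0,0],
  [-1,0,-1,0,0],
])

```text
t: 5.72
eef_pos: [0.5465, -0.1375, 0.2763]
tool_rot: [0.708, -0.071, 0.7, 0.066]
force: [-1.0, -0.6, -0.7]
gripper_width: 0.0001
```

```bash
cat > lev.py <<'E'
from h import *
c=r.camera("top"); 
hsv=cv2.cvtColor(c["frame"],cv2.COLOR_BGR2HSV)
m=((hsv[...,0]<6)|(hsv[...,0]>174))&(hsv[...,1]>150)&(hsv[...,2]>80)
n,l,s,k=cv2.connectedComponentsWithStats(m.astype(np.uint8))
for i in range(1,n):
    if s[i][4]>20:
        q=onz(c,*k[i],.194)[:2]; d=q-[.593,.156]
        print(k[i].round(1),s[i][4],q.round(3),"dist",np.hypot(*d).round(3),"angle",(np.arctan2(.0335,-.105)-np.arctan2(d[1],d[0])).round(3))
E
python3 - <<'E'
from lev import *
cv2.imwrite("pics/t4.png",cv2.resize(c["frame"],(768,576)))
E
```

```text
[122.6 153.4] 57 [0.619 0.264] dist 0.111 angle 1.499
[273.4 186.4] 22 [ 0.539 -0.122] dist 0.283 angle 4.595
[323.1 210.8] 127 [ 0.479 -0.247] dist 0.419 angle 4.68
[327.1 264.5] 116 [ 0.346 -0.255] dist 0.479 angle 4.945
```

View pics/t4.png

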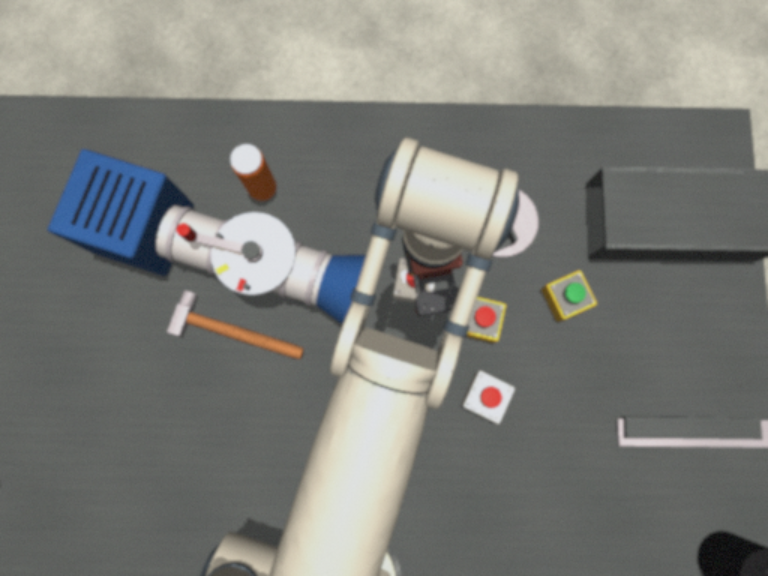

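The lever angle measures 1.499 rad with the arm clear. Bystanders look unmoved, and green is in full view at (575,293). I go above it and turn the gripper 45° so its body stays clear of the dark box.

Emit:
step_arm([
  [-1,0,-0.4,0,0.08],
  [-1,0,-0.7,0,0.16],
  [-1,0,-1,0,0.24],
  [-1,0,-1,0,0.25],
])

```text
t: 6.1
eef_pos: [0.5467, -0.2379, 0.2758]
tool_rot: [0.68, -0.208, 0.672, 0.205]
force: [0.5, -0.5, 0.7]
gripper_width: 0.0007
```

Emit:
step_arm([
  [-1,-0.04,-0.4,0,0.08],
  [-1,-0.04,-0.7,0,0.16],
  [-1,-0.04,-1,0,0.24],
  [-1,-0.04,-1,0,0.25],
])

```text
t: 6.43
eef_pos: [0.5427, -0.3406, 0.2745]
tool_rot: [0.626, -0.336, 0.618, 0.335]
force: [0.3, -0.1, -0.7]
gripper_width: 0.0006
```

Emit:
step_arm([
  [-1,-0.04,-0.4,-0.3,0],
  [-1,-0.04,-0.7,-0.6,0],
  [-1,-0.04,-0.96,-0.9,0],
  [-1,-0.04,-0.96,-0.9,0],
  [-1,-0.04,-0.96,-0.9,0],
])

```text
t: 6.85
eef_pos: [0.5383, -0.4355, 0.1798]
tool_rot: [0.626, -0.333, 0.619, 0.338]
force: [0.6, 1.2, -0.1]
gripper_width: 0.0004
```

```bash
python3 - <<'E'
from h import *
print(r.observe()["eef_pos"])
for n in("wrist","side","top"):
    c=r.camera(n); h=cv2.cvtColor(c["frame"],cv2.COLOR_BGR2HSV)
    cv2.imwrite(f"pics/{n}5.png",c["frame"])
    m=(h[...,0]>50)&(h[...,0]<80)&(h[...,1]>120)&(h[...,2]>60)
    k,l,s,q=cv2.connectedComponentsWithStats(m.astype(np.uint8))
    for i in range(1,k):
        if s[i][4]>50: print(n,q[i].round(1),s[i],onz(c,*q[i],.071).round(3))
E
```

```text
[ 0.53832302 -0.43551523  0.17977005]
wrist [257.6 182.1] [ 238  162   41   41 1287] [ 0.539 -0.438  0.071]
side [357.8 311.8] [348 304  20  17 266] [ 0.535 -0.442  0.071]
```

View pics/side5.png

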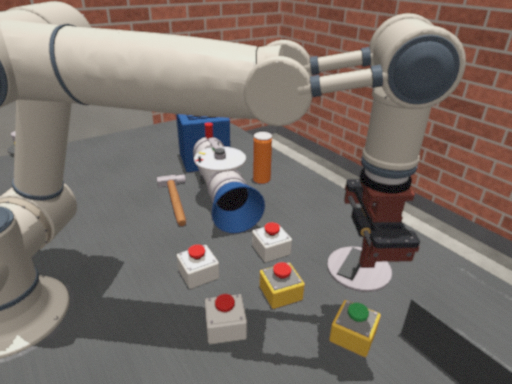

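View pics/wrist5.png

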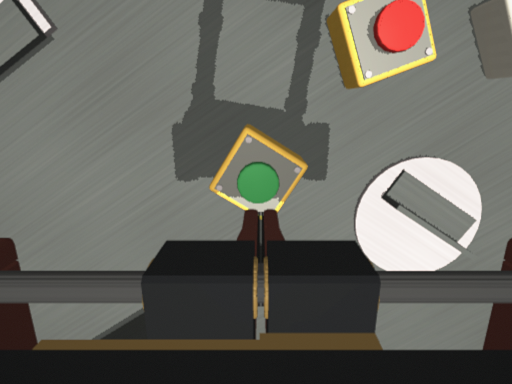

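Wrist and side views put green at about (0.538,-0.440), within 5 mm of the tip. The path down is clear, and in the wrist view the stop button sits well off at (400,25). Descend and press.

Emit:
step_arm([
  [-1,0,-0.04,-0.3,0],
  [-1,0,-0.04,-0.6,0],
  [-1,0,-0.04,-0.9,0],
  [-1,0,-0.04,-0.98,0],
  [-1,0,-0.04,-0.98,0],
])

```text
t: 7.42
eef_pos: [0.5403, -0.4369, 0.0883]
tool_rot: [0.626, -0.337, 0.617, 0.337]
force: [-0.1, 0.3, 0.0]
gripper_width: 0.0007
```

Emit:
step_arm([
  [-1,0,0,-0.08,0],
  [-1,0,0,-0.15,0],
  [-1,0,0,-0.16,0],
  [-1,0,0,-0.16,0],
])

```text
t: 7.75
eef_pos: [0.5411, -0.4369, 0.0737]
tool_rot: [0.626, -0.338, 0.617, 0.336]
force: [0.1, 1.4, 1.9]
gripper_width: 0.0005
```

Emit:
step_arm([
  [-1,-0.02,-0.03,-0.04,0],
  [-1,-0.02,-0.03,-0.08,0],
  [-1,-0.02,-0.03,-0.09,0],
  [-1,-0.02,-0.03,-0.09,0],
  [-1,-0.02,-0.03,-0.09,0],
])

```text
t: 8.17
eef_pos: [0.5398, -0.4408, 0.0674]
tool_rot: [0.627, -0.339, 0.616, 0.335]
force: [-0.9, 1.8, 9.6]
gripper_width: 0.0004
```

9.6 N at z = 0.0674 means the button is on its end stop. Now I let go, lift and check.

Emit:
step_arm([
  [-1,0,0,0.3,0],
  [-1,0,0,0.6,0],
  [-1,0,0,1,0],
  [-1,0,0,1,0],
  [-1,0,0,1,0],
])

```text
t: 8.58
eef_pos: [0.5405, -0.4423, 0.1715]
tool_rot: [0.628, -0.341, 0.616, 0.332]
force: [-0.1, 0.1, -0.6]
gripper_width: 0.0005
```

```bash
python3 - <<'E'
from lev import *
import pickle
d=pickle.load(open("c0.pkl","rb"))["side"]
s=r.camera("side"); o=r.observe(); print(o["force"],o["eef_pos"])
def grn(c):
    h=cv2.cvtColor(c["frame"],cv2.COLOR_BGR2HSV); m=(h[...,0]>50)&(h[...,0]<80)&(h[...,1]>120)&(h[...,2]>60)
    k,l,t,q=cv2.connectedComponentsWithStats(m.astype(np.uint8)); i=1+np.argmax(t[1:,4]); return q[i],t[i]
print(grn(d),grn(s))
for nm,(x0,y0,x1,y1) in dict(can=(245,130,278,188),hammer=(150,170,190,228),wp=(325,265,395,295),stop=(258,258,306,306)).items():
    print(nm,"mean diff",cv2.absdiff(d["frame"],s["frame"])[y0:y1,x0:x1].mean().round(1))
cv2.imwrite("pics/s6.png",s["frame"])
E
```

```text
[122.9 153.7] 62 [0.618 0.263] dist 0.11 angle 1.494
[277. 185.] 104 [ 0.543 -0.131] dist 0.291 angle 4.577
[323.1 210.8] 127 [ 0.479 -0.247] dist 0.419 angle 4.68
[267.  253.9] 106 [ 0.37  -0.107] dist 0.345 angle 5.107
[324.2 261.8] 29 [ 0.352 -0.248] dist 0.47 angle 4.941
[-0.17310963  0.89400208 -0.16352957] [ 0.53937315 -0.44098269  0.16625415]
(array([357.92910448, 311.70149254]), array([349, 303,  19,  18, 268], dtype=int32)) (array([357.90601504, 311.76691729]), array([349, 303,  19,  18, 266], dtype=int32))
can mean diff 3.8
hammer mean diff 3.4
wp mean diff 23.3
stop mean diff 3.1
```

View pics/s6.png

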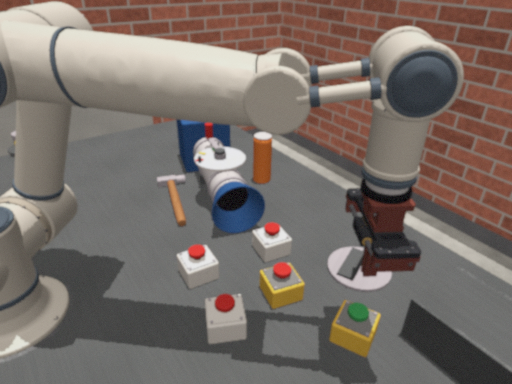

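Green is back out at (358,312), its pixel from the start, and the lever reads 1.49 rad. The can, hammer and stop button are unchanged. The workpiece difference comes from the gripper covering part of it, and its disc sits where it did before. The arm is free, so I hand in.

```bash
python3 -c "
from cell import r
print(r.hand_in())"
```

```text
the job is handed in; nothing more can be done
None
```

The damper is fully open and the green start button has been pressed and let go. I handed the job in at about 8.7 s of robot time; it reports no verdict.

- **Damper:** I pushed the knob with the outside of the shut fingers, past the half-open notch to the stop. With the arm clear, the top camera measured the lever at 1.50 rad, then 1.49 rad after the button press (fully open is 1.5).
- **Start button:** I pressed it until it pushed back with 9.6 N, tip at 67 mm above the bench, which matches its full 7 mm of travel. It is out again, at the same pixel as at the start.
- **Stop button, can and hammer:** these are unchanged between the first and last side pictures.
- **Workpiece:** this was the one check that did not come out clean. Its picture difference was 23 against 3 to 4 for the others, because the gripper covered part of it. By eye its disc had not moved, and nothing touched it.
- **Hand-in:** the arm was touching nothing.

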